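Rotate the stock of blue tubs

TASK

Restock the row on the low white shelf: pull the older blue tub, which stands at the back of the shelf, forward onto the front round mark by the yellow lip, then set the new blue tub from the countertop down (do not drop it) on the rear mark behind it. Leave both tubs upright and let go, and leave the white tub with the orange lid where it is.

Things in the scene. Friction and masses are not known exactly. Their poses are not given: they have to be found in the camera images.
- shelf: Low white shelf board fixed on the countertop, 220 (x) by 116 mm (y), top face 20 mm up. Origin: centre of its underside. Front is its -x end: yellow lip, 12 mm above the board; rear open. Side rails rise 8 mm, 104 mm apart. Two flat grey round marks, 64 mm wide, on its centre line: front mark centre at x = -50 mm, rear mark at x = +50 mm. z up; yaw within 0.5 rad (yaw 0: front faces the robot).
- old_tub_mid (a point): The older tub: blue with a lighter blue screw lid, standing on the rear half of the shelf; it may be slid or lifted. Upright rigid cylinder, 56 mm diameter (lid 50 mm, the top 16 mm), 64 mm high in all, about 0.18 kg. Point: its centre, 32 mm above its underside; z is its axis, up.
- new_tub_mid (a point): The new tub: the same blue tub with a lighter blue lid, standing on the countertop to the left or right of the shelf. Upright rigid cylinder, 56 mm diameter (lid 50 mm, the top 16 mm), 64 mm high in all, about 0.18 kg. Point: its centre, 32 mm above its underside; z is its axis, up.
- orange_tub_mid (a point): A different product, to be left alone: white tub with an orange screw lid, standing on the countertop on the other side of the shelf. Upright rigid cylinder, 56 mm diameter (lid 50 mm, the top 16 mm), 64 mm high in all, about 0.18 kg. Point: its centre, 32 mm above its underside; z is its axis, up.
Not all that is in view belongs to the job. What is shaped like the part that bears old_tub_mid but red is not meant.

How it is judged:
By the outcome, as a careful person would: the job done as asked, in the order asked, and still so for the second after the job is handed in, with the robot touching nothing.
It also fails if it takes over 54 s, if anything falls off the work surface, if the arm or the gripper's body presses on something with over 40 N, if the wrist force passes 120 N, or if a joint passes its speed limit or range.

ROBOT

A 6-joint arm with a two-finger parallel gripper is mounted at the origin on the work surface. World frame = base frame: x ahead of the robot, y to its left, z up, the work surface at z = 0. Lengths are in mm, angles in rad, forces in N, time in s.
With the tool pointing down it reaches from about 275 to 750 mm from the base axis. Payload 10.2 kg.
Tool frame: the origin (TCP) lies at the very end of the fingers, on their centre line; the grasp point (between the pads) lies 19 mm behind it; z points along the fingers, y is the line along which they close (so a half turn about z gives the same grasp; the last joint's range is limited). The gripper opens to 85 mm and grips with 20 to 120 N. Pads are 22 mm wide; open, the fingers measure 114 mm over their backs; the gripper's body (76 mm by 85 mm) begins 54 mm behind the grasp point. The pads swing forward as they close: fully open they stand 13 mm farther back than shut.
Start: joints at [-1.401, 0.313, 1.498, -0, 1.331, -0.223], TCP at [200.946, -485.028, 231.294] pointing down, gripper open.
Joint ranges: [-2.94, 2.94], [-0.97, 2.17], [0.19, 2.56], [-1.23, 4.37], [0.02, 3.11], [-2.88, 2.88]. Speed limits (rad/s): [2.39, 2.39, 3.01, 3.14, 3.14, 3.14].

INTERFACE

Orientations are given as a unit quaternion [w, x, y, z].
In Python, from rig import ctrl, optics gives the robot as it stands. The module is installed in compiled form; this text tells all that it offers.
- The arm moves only by the shell command python3 -m handwheel 'ROWS' [FORCE]. ROWS is JSON, a list that holds one entry, the list of rows, each a list of 5 numbers: the gripper command: -1 is fully open, 1 is shut, values between are in proportion, then the shift along the world's x, y, z in units of 50 mm (1.0 is 50 mm), then the turn about the world's z in units of 8 degrees (1.0 is 8 degrees). In form: [[[gripper, tx, ty, tz, twist], ...]]. A call has 1 to 10 rows; each row shifts and turns the commanded pose from where the row before left it; what a row does not reach is not made up. A row lasts 1/10 s, in which the tool goes at most 50 mm and 8.59 degrees, less where a joint would pass 70% of its speed; a pose out of reach is approached as far as the arm can. A call is refused whole if a number of a shift passes 1 or a number of a turn 1, either way. A call with a gripper value outside its range is refused whole. The fingers move at their own pace and stop on an object; FORCE is the grip in N (left out, the last holds). Time passes only in rows, so rows that do not move let the fingers close. It gives the time, the measured TCP pose, the force, the opening and the grip force at its end, in the units of the state.
- ctrl.sense(): the state, without advancing time (a new reading comes with each control period).
- optics.capture(name): name is "scene" or "top" or "wrist"; returns a dict with "img" (400x640x3 uint8, blue, green, red), "K" (3x3 intrinsics, pixels), "dist_coeffs" ([k1, k2, p1, p2, k3] as OpenCV has them; the pictures are not rectified), "R" (3x3) and "t" (3): a world point X has camera coordinates R X + t. Camera axes: x right, y down, z forward; pixel columns grow to the right and rows downward; lengths in mm; the calibration is good to about 2 mm. A picture is of the moment at which its call begins. There is no depth.
- ctrl.finish_job(): hands the job in; it is judged then, once.
The state is a dict: "time_s": time; "joints": joint angles; "dq": joint speeds; "tau": joint torques, N m; "eef_pos": TCP position; "ee_rot": TCP orientation; "force": force on the tool from outside, world axes, zero at the start; "wrist_torque": the same for the moment, N m; "grip_width": opening from 0.0 (shut) to 1.0 (fully open); "grip_force": force on a finger pad.
Only numpy, scipy, OpenCV 4.12 (cv2) and the standard library are available. Lean on these libraries where they do the work, as an engineer would, in place of code of your own. Each camera call takes 0.05 s, during which the arm holds its last target. There are 200 camera calls.

## Working session

There is one attempt and no reset: what is moved stays moved. The work goes in short steps, Python scripts to look and compute and a shell command to move; the robot and the scene stay as the last step left them, time stands still between calls to the robot, and variables do not carry over. Pictures are saved under pics/ and viewed, at most 10 in all, crops included, and the job is handed in when it is done.

```bash
mkdir -p pics
cat > h.py <<'E'
import numpy as np,cv2,pickle
from rig import ctrl,optics
def cap(n,f):
    c=optics.capture(n); cv2.imwrite('pics/'+f+'.png',c['img']); pickle.dump(c,open('pics/'+f+'.pkl','wb')); return c
def load(f): return pickle.load(open('pics/'+f+'.pkl','rb'))
def px2w(c,pts,z):
    K,d,R,t=[np.array(c[k],float) for k in('K','dist_coeffs','R','t')]
    u=cv2.undistortPoints(np.array(pts,float).reshape(-1,1,2),K,d).reshape(-1,2)
    o=-R.T@t.ravel(); r=np.c_[u,np.ones(len(u))]@R
    return o+r*((z-o[2])/r[:,2])[:,None]
def w2px(c,P):
    K,d,R,t=[np.array(c[k],float) for k in('K','dist_coeffs','R','t')]
    return cv2.projectPoints(np.array(P,float).reshape(-1,1,3),cv2.Rodrigues(R)[0],t.ravel(),K,d)[0].reshape(-1,2)
E
python3 - <<'E'
from h import *
for n in('top','scene'):
    c=cap(n,n+'0'); print(n,-np.array(c['R']).T@np.array(c['t']).ravel())
E
```

```text
top [490.47417674 -15.7648507  821.098831  ]
scene [1280.40306543   -6.45160006  497.56756534]
```

View pics/top0.png

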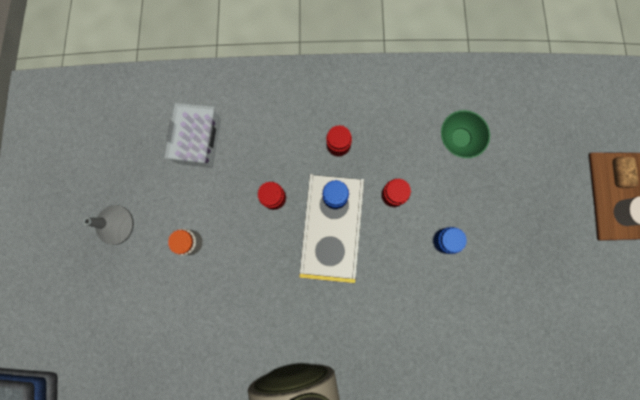

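View pics/scene0.png

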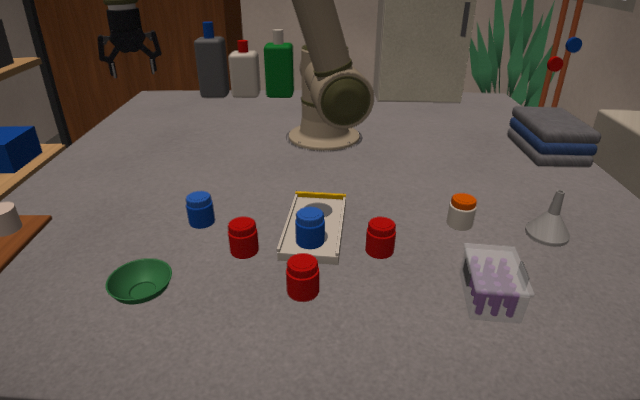

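Top view: the old blue tub is on the shelf at about (335,194), and the front mark is at (330,251). The new blue tub is at (452,240) and the orange-lid tub at (182,242). The red tubs at (271,195), (397,192) and (339,140) are decoys. The two blue ones fit the description: one stands on the shelf's rear half, the other on the counter to its right. I'll confirm in an enlarged crop.

Run:
```python
from h import *
c=load('top0'); im=c['img']
x0,y0,x1,y1=250,120,480,290
cv2.imwrite('pics/crop1.png',cv2.resize(im[y0:y1,x0:x1],None,fx=3.4,fy=3.4,interpolation=cv2.INTER_CUBIC))
hsv=cv2.cvtColor(im,cv2.COLOR_BGR2HSV)
b=im.astype(int)
def blobs(m):
    n,l,s,ce=cv2.connectedComponentsWithStats(m.astype(np.uint8)); return [(s[i],ce[i]) for i in range(1,n) if s[i][4]>150]
for nm,m in(('blue',(hsv[...,0]>100)&(hsv[...,0]<125)&(hsv[...,1]>130)),('white',(hsv[...,1]<60)&(hsv[...,2]>170))):
    for s,ce in blobs(m): print(nm,s,ce.round(1))
# blue lid brighter
print(hsv[194,335],hsv[240,452],hsv[205,335],hsv[240,438])
```

```text
blue [323 181  25  27 548] [335.1 194.2]
blue [434 228  32  25 649] [449.7 240.1]
blue [ 18 377  27  23 212] [ 36.4 386.9]
white [220   0  42  32 278] [235.   11.9]
white [385   0  12  39 225] [389.1  21.4]
white [403  19  23  15 171] [415.1  25. ]
white [ 168  106   45   55 1094] [188.6 130.4]
white [ 300  175   64  104 3750] [331.7 228.7]
white [630 197  10  26 196] [635.4 209.2]
[109 164 191] [108 154 202] [110 185 132] [110 206  83]
```

View pics/crop1.png

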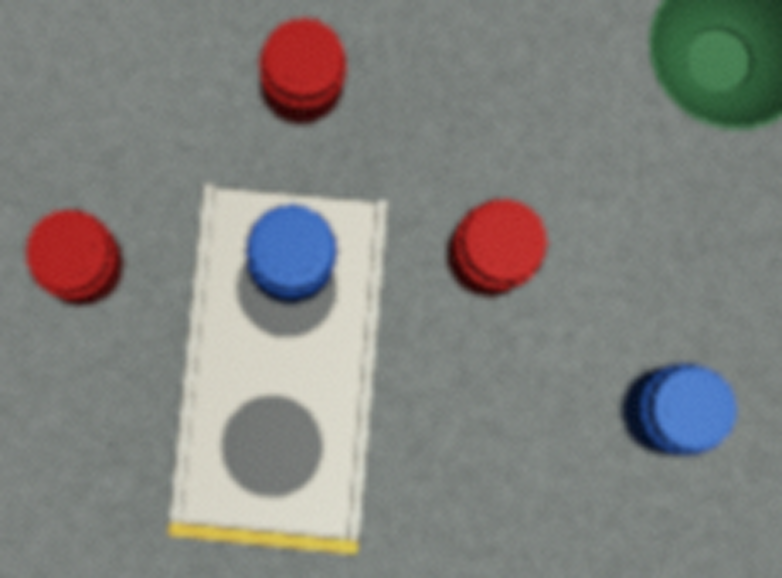

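The crop shows the old tub's lid centre at crop (292,250) and the new tub's at (694,408). The front mark is at (272,446) and the rear mark at about (286.5,287). Both tubs are blue with lighter lids and are clearly not the red ones.

Run:
```python
from h import *
c=load('top0'); f=lambda u,v:(250+(u+.5)/3.4-.5,120+(v+.5)/3.4-.5)
P=lambda u,v,z:px2w(c,[f(u,v)],z)[0].round(1)
old=P(292,250,84);new=P(694,408,64);fm=P(272,446,20);rm=P(286.5,287,20)
print('old',old,'new',new,'fm',fm,'rm',rm,'dist',np.linalg.norm(fm-rm))
print('reds',P(303,58,64),P(502,240,64),P(69,252,64))
a=[P(208,187,28),P(386,203,28),P(170,536,26),P(357,552,26)];print(a)
print('yaw marks',np.arctan2(*(rm-fm)[[1,0]]),'yaw edges',[np.arctan2(*(a[i]-a[i+2])[[1,0]]) for i in(0,1)], 'lip',np.arctan2(*(a[2]-a[3])[[0,1]]))
print('lid diam check',np.linalg.norm(P(248,250,84)-P(336,250,84)),np.linalg.norm(P(652,408,64)-P(736,408,64)))
# scene camera check: project expected lids
s=load('scene0')
print(w2px(s,[[*old[:2],84],[*new[:2],64],[*fm[:2],20]]))
print(ctrl.sense()['ee_rot'],ctrl.sense()['eef_pos'],ctrl.sense()['grip_width'])
from scipy.spatial.transform import Rotation as R
q=ctrl.sense()['ee_rot'];print(R.from_quat([q[1],q[2],q[3],q[0]]).as_matrix().round(3))
```

```text
old [600.9 -28.4  84. ] new [ 506.4 -264.3   64. ] fm [487.5 -15.2  20. ] rm [586.9 -25.7  20. ] dist 99.95303897330983
reds [722.6 -37.4  64. ] [ 608.2 -154.4   64. ] [604.6 105.4  64. ]
[array([650.3,  23.1,  28. ]), array([638.3, -89. ,  28. ]), array([433.1,  48.2,  26. ]), array([422.5, -66.3,  26. ])]
yaw marks -0.10524350762877097 yaw edges [np.float64(-0.11505135421372241), np.float64(-0.10480457284846137)] lip 0.09231329881113873
lid diam check 51.206249618576834 50.00809934400624
[[309.0529289  211.0304983 ]
 [197.83428807 195.07029938]
 [316.79185213 209.10156726]]
[-5.71712120e-04  9.80778454e-01  1.95123799e-01  1.28343013e-06] [ 200.89503227 -484.79515414  230.82242178] 1.0009396647757376
[[ 0.924  0.383 -0.   ]
 [ 0.383 -0.924  0.001]
 [ 0.    -0.001 -1.   ]]
```

Every check holds: the marks are 100 mm apart, the lids measure 50–51 mm, the yaw is about -0.105, and the scene reprojections agree. Moving over the old tub and turning about -28.5° so the fingers close across the shelf.

```bash
python3 -m handwheel '[[[-1,0.5,0.57,0,-0.36],[-1,0.5,0.57,0,-0.36],[-1,0.5,0.57,0,-0.36],[-1,0.5,0.57,0,-0.36],[-1,0.5,0.57,0,-0.36],[-1,0.5,0.57,0,-0.36],[-1,0.5,0.57,0,-0.36],[-1,0.5,0.57,0,-0.36],[-1,0.5,0.57,0,-0.36],[-1,0.5,0.57,0,-0.32]]]' 30
python3 -m handwheel '[[[-1,0.5,0.57,0,0],[-1,0.5,0.57,0,0],[-1,0.5,0.57,0,0],[-1,0.5,0.57,0,0],[-1,0.5,0.57,0,0],[-1,0.5,0.57,0,0],[-1,0,0,0,0],[-1,0,0,0,0]]]'
```

```text
time_s: 1.1
eef_pos: [451.7, -198.6, 231.1]
ee_rot: [-0.0, 0.999, -0.053, -0.0]
force: [-0.2, -1.0, -0.1]
grip_width: 0.998
grip_force: 0.0
time_s: 1.9
eef_pos: [600.8, -28.6, 230.6]
ee_rot: [-0.0, 0.999, -0.051, -0.001]
force: [-0.3, -0.4, -0.6]
grip_width: 0.999
grip_force: 0.0
```

```bash
python3 -m handwheel '[[[-1,0,0,-0.5,0],[-1,0,0,-0.5,0],[-1,0,0,-0.5,0],[-1,0,0,-0.5,0],[-1,0,0,-0.5,0],[-1,0,0,-0.5,0],[-1,0,0,-0.5,0],[-1,0,0,-0.25,0],[-1,0,0,-0.2,0],[-1,0,0,0,0]]]'
python3 -m handwheel '[[[-0.1,0,0,0,0],[0.2,0,0,0,0],[0.6,0,0,0,0],[1,0,0,0,0],[1,0,0,0,0],[1,0,0,0,0],[1,0,0,0,0],[1,0,0,0,0]]]' 30
```

```text
time_s: 2.9
eef_pos: [600.5, -29.4, 33.3]
ee_rot: [-0.0, 0.999, -0.052, -0.001]
force: [0.0, -1.2, -0.4]
grip_width: 0.997
grip_force: 0.0
time_s: 3.7
eef_pos: [601.6, -29.2, 35.0]
ee_rot: [0.0, 0.999, -0.052, 0.001]
force: [-1.0, -0.0, 6.7]
grip_width: 0.645
grip_force: 33.1
```

Run:
```python
from h import *
s=cap('scene','s1')['img']; cv2.imwrite('pics/s1c.png',cv2.resize(s[130:300,200:440],None,fx=3,fy=3,interpolation=cv2.INTER_CUBIC))
```

```text
(no output)
```

View pics/s1c.png

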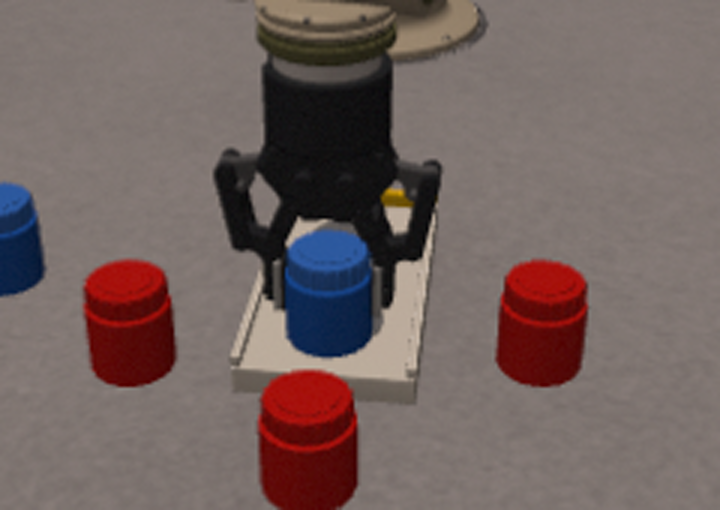

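The image shows the pads around the blue tub's body at crop (328,300), with the opening at 55 mm and 33 N of grip. Lifting 10 mm, moving to the front mark and lowering.

```bash
python3 -m handwheel '[[[1,0,0,0.1,0],[1,0,0,0.1,0],[1,-0.2,0.02,0,0],[1,-0.3,0.04,0,0],[1,-0.4,0.05,0,0],[1,-0.4,0.05,0,0],[1,-0.4,0.05,0,0],[1,-0.36,0.04,0,0],[1,-0.2,0.02,0,0],[1,0,0,0,0]]]'
python3 - <<'E'
from h import *
s=cap('scene','s2')['img']; cv2.imwrite('pics/s2c.png',cv2.resize(s[130:300,200:440],None,fx=3,fy=3,interpolation=cv2.INTER_CUBIC))
E
```

```text
time_s: 4.75
eef_pos: [487.3, -15.4, 44.0]
ee_rot: [-0.0, 0.999, -0.052, -0.0]
force: [-0.3, 0.2, -2.5]
grip_width: 0.645
grip_force: 32.4
```

View pics/s2c.png

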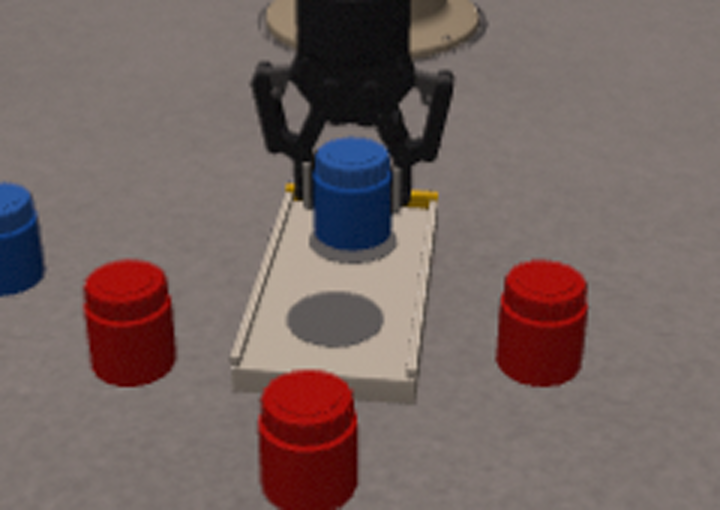

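The tub hangs upright above the front mark, at crop (352,195), and the rear mark is now clear at (335,319). Lowering gently until the force shows contact.

```bash
python3 -m handwheel '[[[1,0,0,-0.06,0],[1,0,0,-0.05,0],[1,0,0,-0.04,0],[1,0,0,-0.03,0],[1,0,0,0,0],[1,0,0,0,0]]]'
```

```text
time_s: 5.4
eef_pos: [488.1, -15.5, 35.0]
ee_rot: [0.0, 0.999, -0.052, 0.0]
force: [-3.4, 0.3, 3.8]
grip_width: 0.64
grip_force: 32.9
```

Contact confirmed at the height it was picked up from. Opening in place, then rising.

```bash
python3 -m handwheel '[[[0,0,0,0,0],[-0.4,0,0,0,0],[-0.7,0,0,0,0],[-1,0,0,0,0],[-1,0,0,0,0],[-1,0,0,0,0]]]'
python3 -m handwheel '[[[-1,0,0,0.2,0],[-1,0,0,0.4,0],[-1,0,0,0.6,0],[-1,0,0,0.6,0],[-1,0,0,0.6,0],[-1,0,0,0.6,0],[-1,0,-0.6,0,0],[-1,0,-0.6,0,0],[-1,0,-0.6,0,0],[-1,0,-0.6,0,0]]]'
python3 -m handwheel '[[[-1,0.02,-0.6,0,0],[-1,0.02,-0.6,0,0],[-1,0.04,-0.6,0,0],[-1,0.1,-0.5,0,0],[-1,0.2,-0.3,0,0],[-1,0,0,0,0],[-1,0,0,0,0]]]'
python3 - <<'E'
from h import *
im=cap('top','top1')['img']; cv2.imwrite('pics/top1c.png',cv2.resize(im[120:290,250:480],None,fx=3.4,fy=3.4,interpolation=cv2.INTER_CUBIC))
E
```

```text
time_s: 6.0
eef_pos: [488.0, -15.5, 34.7]
ee_rot: [-0.0, 0.999, -0.052, -0.0]
force: [0.0, 0.7, -0.8]
grip_width: 0.996
grip_force: 0.0
time_s: 7.0
eef_pos: [487.8, -136.6, 185.7]
ee_rot: [0.0, 0.999, -0.052, 0.0]
force: [-0.3, 1.2, -0.2]
grip_width: 1.002
grip_force: 0.0
time_s: 7.7
eef_pos: [506.7, -265.0, 185.0]
ee_rot: [-0.0, 0.999, -0.052, -0.0]
force: [0.5, -0.3, -0.0]
grip_width: 1.003
grip_force: 0.0
```

View pics/top1c.png

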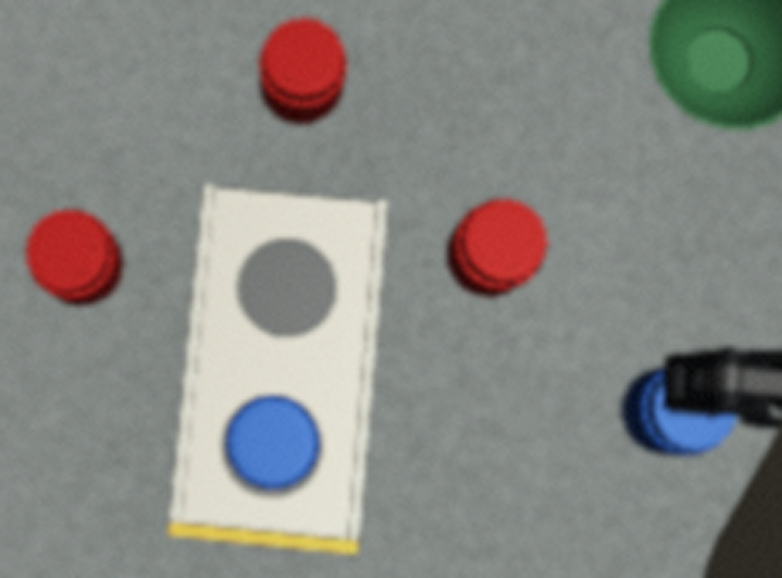

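The old tub is upright with its lid at (272,443), over the front mark at (272,446), so it is about 1–2 mm off. The rear mark at (287,287.5) confirms (587,-26). Next I grasp the new tub.

```bash
python3 -m handwheel '[[[-1,0,0,-0.5,0],[-1,0,0,-0.5,0],[-1,0,0,-0.5,0],[-1,0,0,-0.5,0],[-1,0,0,-0.5,0],[-1,0,0,-0.4,0],[-1,0,0,-0.3,0],[-1,0,0,-0.2,0],[-1,0,0,0,0],[-1,0,0,0,0]]]'
python3 -m handwheel '[[[-0.1,0,0,0,0],[0.2,0,0,0,0],[0.6,0,0,0,0],[1,0,0,0,0],[1,0,0,0,0],[1,0,0,0,0],[1,0,0,0,0],[1,0,0,0,0]]]' 30
python3 -m handwheel '[[[1,0,0,0.1,0],[1,0,0,0.3,0],[1,0,0,0.5,0],[1,0,0,0.5,0],[1,0,0,0.5,0],[1,0,0,0.4,0],[1,0,0,0.2,0],[1,0,0,0,0]]]'
```

```text
time_s: 8.75
eef_pos: [507.2, -265.4, 15.6]
ee_rot: [0.0, 0.999, -0.052, 0.0]
force: [0.8, 0.1, 0.3]
grip_width: 1.0
grip_force: 0.0
time_s: 9.55
eef_pos: [507.2, -265.8, 15.7]
ee_rot: [0.0, 0.999, -0.052, 0.0]
force: [-1.6, 1.2, 5.3]
grip_width: 0.646
grip_force: 31.6
time_s: 10.35
eef_pos: [507.3, -265.8, 140.8]
ee_rot: [0.001, 0.999, -0.052, 0.001]
force: [0.4, 0.1, -1.9]
grip_width: 0.646
grip_force: 32.3
```

```bash
python3 -m handwheel '[[[1,0.1,0.3,0,0],[1,0.2,0.6,0,0],[1,0.2,0.6,0,0],[1,0.2,0.6,0,0],[1,0.2,0.6,0,0],[1,0.2,0.6,0,0],[1,0.2,0.6,0,0],[1,0.2,0.6,0,0],[1,0.1,0.3,0,0],[1,0,0,0,0]]]'
python3 -m handwheel '[[[1,0,0,-0.3,0],[1,0,0,-0.4,0],[1,0,0,-0.4,0],[1,0,0,-0.4,0],[1,0,0,-0.3,0],[1,0,0,-0.1,0],[1,0,0,0,0],[1,0,0,0,0]]]'
python3 - <<'E'
from h import *
s=cap('scene','s3')['img']; cv2.imwrite('pics/s3c.png',cv2.resize(s[130:300,200:440],None,fx=3,fy=3,interpolation=cv2.INTER_CUBIC))
E
```

```text
time_s: 11.35
eef_pos: [586.7, -23.3, 138.7]
ee_rot: [-0.0, 0.999, -0.051, -0.001]
force: [0.1, -1.3, -1.5]
grip_width: 0.647
grip_force: 32.3
time_s: 12.15
eef_pos: [587.2, -26.0, 45.5]
ee_rot: [0.0, 0.999, -0.052, 0.0]
force: [1.5, -1.4, -1.6]
grip_width: 0.647
grip_force: 32.3
```

View pics/s3c.png

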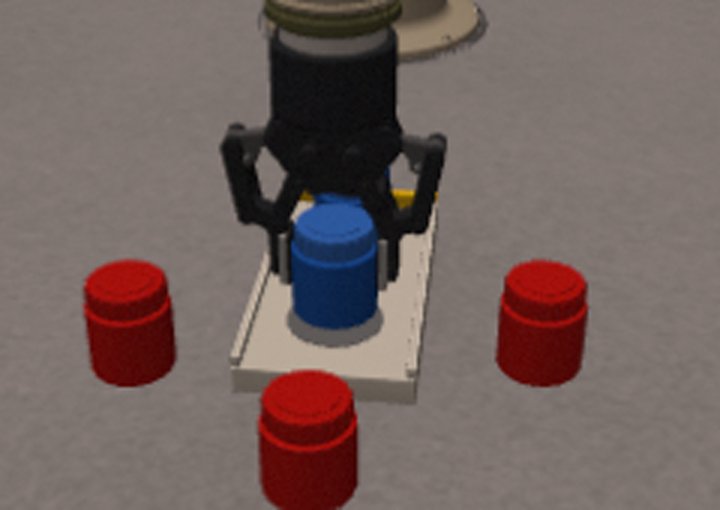

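The new tub is held upright about 10 mm above the rear mark, at crop (335,270). Lowering it 10 mm.

```bash
python3 -m handwheel '[[[1,0,0,-0.06,0],[1,0,0,-0.06,0],[1,0,0,-0.04,0],[1,0,0,-0.03,0],[1,0,0,-0.02,0],[1,0,0,0,0],[1,0,0,0,0]]]'
```

```text
time_s: 12.9
eef_pos: [586.9, -25.5, 35.8]
ee_rot: [0.0, 0.999, -0.052, 0.0]
force: [-7.8, 1.3, 12.6]
grip_width: 0.647
grip_force: 33.5
```

Force of 12.6 N shows it is seated. Releasing, rising and backing clear of the view.

```bash
python3 -m handwheel '[[[0,0,0,0,0],[-0.4,0,0,0,0],[-0.7,0,0,0,0],[-1,0,0,0,0],[-1,0,0,0,0],[-1,0,0,0,0]]]'
python3 -m handwheel '[[[-1,0,0,0.2,0],[-1,0,0,0.4,0],[-1,0,0,0.6,0],[-1,0,0,0.6,0],[-1,0,0,0.6,0],[-1,0,0,0.6,0],[-1,-0.2,-0.6,0,0],[-1,-0.2,-0.6,0,0],[-1,-0.2,-0.6,0,0],[-1,-0.2,-0.6,0,0]]]'
python3 -m handwheel '[[[-1,-0.2,-0.6,0,0],[-1,-0.2,-0.6,0,0],[-1,-0.2,-0.6,0,0],[-1,-0.2,-0.6,0,0],[-1,-0.2,-0.6,0,0],[-1,0,0,0,0],[-1,0,0,0,0]]]'
python3 - <<'E'
from h import *
im=cap('top','top2')['img']; s=cap('scene','s4')['img']
a=cv2.resize(im[120:290,150:430],None,fx=2.8,fy=2.8,interpolation=cv2.INTER_CUBIC)[:300+150]
b=cv2.resize(s[170:310,180:500],(784,343))
cv2.imwrite('pics/fin.png',np.vstack([cv2.resize(im[150:290,150:430],(600,300),interpolation=cv2.INTER_CUBIC),cv2.resize(s[170:310,180:500],(600,262),interpolation=cv2.INTER_CUBIC)]))
E
```

```text
time_s: 13.5
eef_pos: [586.9, -25.5, 34.2]
ee_rot: [-0.0, 0.999, -0.052, -0.0]
force: [0.7, 1.5, -1.0]
grip_width: 0.999
grip_force: 0.0
time_s: 14.5
eef_pos: [546.5, -146.6, 185.2]
ee_rot: [0.0, 0.999, -0.052, 0.0]
force: [-0.0, 0.0, -0.2]
grip_width: 0.998
grip_force: 0.0
time_s: 15.2
eef_pos: [496.8, -295.7, 184.8]
ee_rot: [-0.0, 0.999, -0.053, 0.0]
force: [0.4, 1.1, -0.1]
grip_width: 0.999
grip_force: 0.0
```

View pics/fin.png

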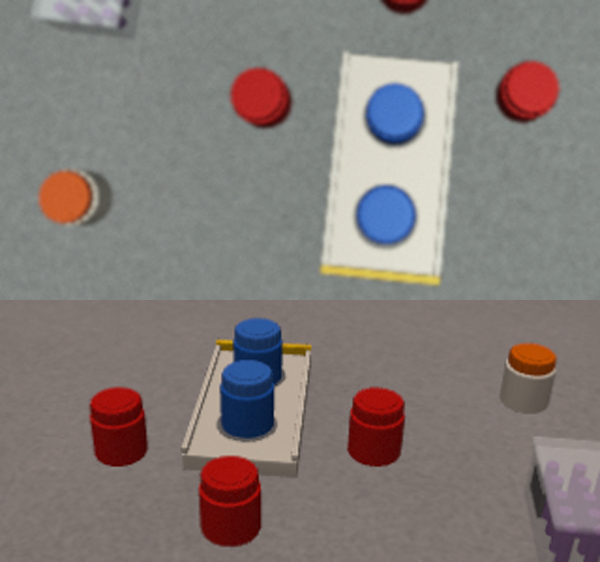

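Both tubs stand upright on their marks, at (395,113) and (386,215) in the top half, and the orange tub is untouched. A last numeric check, then I hand it in.

Run:
```python
from h import *
c=load('top2'); f=lambda u,v:(150+(u+.5)*280/600-.5,150+(v+.5)*140/300-.5)
r=px2w(c,[f(395,111.5),f(386,214)],84)[:,:2]; e=r-np.array([[586.8,-26],[487.5,-15.2]]); print(r,e)
if abs(e).max()<6: print(ctrl.finish_job())
```

```text
[[583.78297988 -25.23675589]
 [490.088757   -15.668112  ]] [[-3.01702012  0.76324411]
 [ 2.588757   -0.468112  ]]
the job is handed in; nothing more can be done
None
```

Job handed in: both blue tubs stand upright and released, the old one on the front mark and the new one on the rear mark, each about 3 mm off centre by the last picture; the orange-lid tub was not touched, and the robot's clock read about 15 s.

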